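# Unlatch a terminal box and slide its cover off

## Robot

A 6-joint arm with a two-finger parallel gripper is mounted at the origin on the work surface. World frame = base frame: x ahead of the robot, y to its left, z up, the work surface at z = 0. Lengths are in mm, angles in rad, forces in N, time in s.
With the tool pointing down it reaches from about 375 to 750 mm from the base axis. Payload 9 kg.
Tool frame: the origin (TCP) lies at the very end of the fingers, on their centre line; the grasp point (between the pads) lies 19 mm behind it; z points along the fingers, x is the direction in which the jaws open and shut, and the axes are right-handed (so a half turn about z gives the same grasp; the last joint's range is limited). The gripper opens to 85 mm and grips with 20 to 120 N. Pads are 22 mm wide; open, the fingers measure 114 mm over their backs; the gripper's body (76 mm by 85 mm) begins 54 mm behind the grasp point. The pads swing forward as they close: fully open they stand 13 mm farther back than shut.
Start: joints at [-1.509, 0.104, 0.097, 1.564, 0, 1.353], TCP at [165.707, -576.696, 231.331] pointing down, gripper open.
Joint ranges: [-2.99, 2.99], [-0.84, 1.86], [-1.1, 1.16], [-1.84, 2.11], [-1.51, 1.56], [-3.14, 3.14]. Speed limits (rad/s): [2.22, 2.22, 2.57, 3.14, 3.14, 3.14].

## Interface

Orientations are given as a unit quaternion [w, x, y, z].
In Python, from plant import * gives the robot as it stands. The module is installed in compiled form; this text tells all that it offers.
- The arm moves only by the tool carry_out, never from a script. Its argument "commands" is a list of rows, each a list of 5 numbers: the shift along the tool's x, y, z in m, then the turn about the tool's z in degrees, then the opening, from 0 (shut) to 1 (fully open). A call has exactly 10 rows; each row shifts and turns the pose as measured when the row begins, along the tool's axes as they then stand; what a row does not reach is not made up. A row lasts 1/8 s, in which the tool goes at most 62.5 mm and 10.7 degrees, less where a joint would pass 70% of its speed; a pose out of reach is approached as far as the arm can. A call is refused whole if a number of a shift passes 0.0625 or a number of a turn 10.7, either way. A call with a gripper value outside its range is refused whole. The fingers move at their own pace and stop on an object; "force" is the grip in N (left out, the last holds). Time passes only in rows, so rows that do not move let the fingers close, or fill a call up. It gives the time, the measured TCP pose, the force and the opening at its end, in the units of the state.
- get_state(): the state, without advancing time (a new reading comes with each control period).
- capture(name): name is "side" or "top" or "wrist"; returns the picture (480x640x3 uint8, red, green, blue); there is no depth.
- calibration(name): a dict with "camera_matrix" (3x3 intrinsics, pixels), "D" ([k1, k2, p1, p2, k3] as OpenCV has them; the pictures are not rectified), "R" (3x3) and "t" (3): a world point X has camera coordinates R X + t; the wrist camera has in their place "mount" (4x4, takes a point from camera to tool coordinates, whose origin is the TCP and whose axes are the tool frame's). Camera axes: x right, y down, z forward; pixel columns grow to the right and rows downward; lengths in mm; the calibration is good to about 2 mm. A picture is of the moment at which its call begins: read the wrist's pose just before it. calibration takes no time and is no camera call.
- finish_job(): hands the job in, once; it reports no verdict.
The state is a dict: "time": time; "qpos": joint angles; "qd": joint speeds; "joint_efforts": joint torques, N m; "ee_pos": TCP position; "tcp_rot": TCP orientation; "wrist_force": force on the tool from outside, world axes, zero at the start; "ft_torque": the same for the moment, N m; "opening": finger opening in mm.
Only numpy, scipy, OpenCV 4.12 (cv2) and the standard library are available. Lean on these libraries where they do the work, as an engineer would, in place of code of your own. Each camera call takes 0.05 s, during which the arm holds its last target. There are 200 camera calls.

## Task

On the repair bench, open the terminal box with the green tab: press the green tab in until the cover is released, then push its blue cover out of the rails until the whole cover lies flat on the black ledge of the same box. Only touch and push gently: do not grip or lift the cover. Leave the box with the red tab alone, and leave the spool, the jar and the screwdriver where they are.

Things in the scene. Friction and masses are not known exactly. Their poses are not given: they have to be found in the camera images.
- box: Terminal box to open (sizes in mm): grey, fixed on the bench, green tab. 210 long (x), 80 wide (y). Origin: centre of underside; x = way the cover slides off, z up. Along x: tab block -105 to -80 (30 high); seat -80 to 4, a terminal well between two rails (top z 42) whose lips reach over the cover's edges to y +-28, so it cannot lift out, only slide along +x; then the black ledge.
- ledge (a point): Centre of the green-tab box's black ledge, on its top, at x 51.5, y 0, z 29.5 of the box. Ledge: x 4 to 99, practically level with the seat (z 30); low sides at y +-34 (top z 34.5), end stop at x 99 (top z 40).
- cover: Loose blue cover of the green-tab box, about 90 g, 78 long (x), 62 wide, plate 6 thick, white rib on top. Origin: centre of the plate's underside; x as the box's. Shut: origin at x -37, y 0, z 30 of the box, held by the tab's catch. Tab pressed: spring plungers push it 12 along +x, free of the catch; then it slides with under 2 N. Wholly on the ledge: origin x 43 to 60 (at the end stop).
- rib (a point): Centre of the top of the white rib of the green-tab box's cover, at x 4, y 0, z 22 of the cover. The rib is 10 thick (x), 44 wide (y), 16 high above the plate, and stands 10 above the rails: push its -x face.
- tab (a joint): Travel of the green tab in m: 0 up, 0.008 fully in. Pressed straight down; springs back when let go. About 3 N to start, 6 N fully down (8 N with friction). The cover is released at 0.006 or more and then springs forward within half a second; the tab need not be held after that.
- tab_top (a point): Centre of the top face of the green tab's cap, 18 (x) by 34 (y), at x -92, y 0, z 53 of the box when up, z 45 fully pressed.
- box2: The other terminal box, the same but with a red tab; to be left closed. Fixed to the bench; same sizes and axes as box.
- cover2: Blue cover of the red-tab box, same as cover; stays shut.
- tab2 (a joint): Travel of the red tab in m, as tab; stays up.
- spool: Bystander: aluminium solder spool, 48 across, 30 high, standing. Origin: centre of its underside.
- jar: Bystander: amber flux jar with white cap, 44 across, 55 high. Origin: centre of its underside.
- screwdriver: Bystander: screwdriver with yellow handle, 160 long, lying along its own x on the bench.
Not all that is in view belongs to the job. What is shaped like the cover but purple is not meant.

How it is judged (in metres and radians):
On the way, in this order (a step that is already met when the one before it is completed fails the run):
1. the green tab is pressed in (at least 5 mm) (value of joint tab above 0.005 m).
2. the cover has come free of the catch (moved at least 9 mm along its rails) (x of cover in the frame of box above -0.028 m), for 0.1 s.
3. the cover is pushed wholly off the seat onto the ledge (x of cover in the frame of box between 0.042 and 0.063 m and y of cover in the frame of box between -0.008 and 0.008 m and z of cover in the frame of box between 0.027 and 0.032 m and angle between cover's own z axis and vertical below 0.06 rad), for 0.2 s.
At the end, for the whole second after the job is handed in: The cover lies flat and still, wholly on the ledge of the green-tab box (origin 42 to 63 mm along the box's x, within 8 mm of its middle line, tilt under 0.06 rad); the green tab is up again, the red-tab box shut; spool, jar and screwdriver within 15 mm of their start (all of step 3 and linear speed of cover below 0.01 m/s and value of joint each of tab, tab2 below 0.0015 m and x of cover2 in the frame of box2 below -0.033 m and distance of each of spool, jar, screwdriver from where it was at the start of the episode below 0.015 m); the robot touches nothing.
It fails at once if the cover is lifted (10 mm) or tipped (0.3 rad) (z of cover in the frame of box above 0.04 m or angle between cover's own z axis and vertical above 0.3 rad).
It fails at once if the cover is gripped or pushed hard (over 35 N from the fingers) (contact force between the fingers and cover above 35 N).
It fails at once if the red tab is pressed (over 4 mm) or the red-tab box's cover moves (over 6 mm) (value of joint tab2 above 0.004 m or distance of cover2 from where it was at the start of the episode above 0.006 m).
It fails at once if spool, jar or screwdriver is moved by more than 15 mm (distance of any of spool, jar, screwdriver from where it was at the start of the episode above 0.015 m).
It also fails if it takes over 35 s, if anything falls off the work surface, if the arm or the gripper's body presses on something with over 40 N, if the wrist force passes 120 N, or if a joint passes its speed limit or range.

## Working session

There is one attempt and no reset: what is moved stays moved. The work goes in short steps, Python scripts to look and compute and a tool call to move; the robot and the scene stay as the last step left them, time stands still between calls to the robot, and variables do not carry over. Pictures are saved under pics/ and viewed, about 8 in all and at most 12, crops included, and the job is handed in when it is done.

Besides the shell and the picture viewer there is one more tool, called after "Call:" as name([rows], argument=value, ...), one row to a line, values as JSON. carry_out: Moves the arm, as the interface text tells. Its arguments: {"type":"object","properties":{"commands":{"type":"array","items":{"type":"array","items":{"type":"number"}}},"force":{"type":"number"}},"required":["commands"]}

```bash
mkdir -p pics
python3 - <<'E'
from plant import *
import cv2
print(get_state())
for n in ("top","side"):
    cv2.imwrite(f"pics/{n}0.png",capture(n)[:,:,::-1]); print(n,calibration(n))
print(calibration("wrist"))
E
```

```text
{'time': 0.0, 'qpos': array([-1.50868616e+00,  1.04681166e-01,  9.64804808e-02,  1.56391091e+00,
        3.78382748e-05,  1.35310198e+00]), 'qd': array([0.00048888, 0.00137081, 0.00037383, 0.00184719, 0.00075154,
       0.001047  ]), 'joint_efforts': array([ 7.68716891e-04, -5.56933415e+01,  5.03643608e+01,  1.72295258e-02,
       -3.08908602e-04, -3.77091052e-07]), 'ee_pos': array([ 165.70344753, -576.32220855,  230.53911985]), 'tcp_rot': array([-5.12046514e-04,  7.98801352e-01, -6.01594521e-01, -4.13095404e-04]), 'wrist_force': array([ 0.80535271,  0.7388871 , -0.24492293]), 'ft_torque': array([-0.00457943, -0.02999555,  0.02220219]), 'opening': 85.39411906473417}
top {'camera_matrix': array([[536.31226458,   0.        , 321.97720237],
       [  0.        , 536.31226458, 245.64573473],
       [  0.        ,   0.        ,   1.        ]]), 'D': array([0.01834371, 0.        , 0.        , 0.        , 0.        ]), 'R': array([[ 0.00433426, -0.99998217, -0.00410721],
       [-0.98241291, -0.00349133, -0.18668874],
       [ 0.18667107,  0.00484413, -0.98241053]]), 't': array([   8.713487
[... 438 characters left out ...]
-01, -8.17931180e-01, -5.55335569e-01]]), 't': array([488.02226221, 103.57608882, 907.48233932])}
{'camera_matrix': array([[390.04312087,   0.        , 322.61879587],
       [  0.        , 390.04312087, 241.90737355],
       [  0.        ,   0.        ,   1.        ]]), 'D': array([-0.04260405,  0.        ,  0.        ,  0.        ,  0.        ]), 'mount': array([[ 9.99999989e-01,  1.33875671e-04,  6.11458004e-05,
         3.62776291e-01],
       [-1.46173710e-04,  9.51867100e-01,  3.06511015e-01,
        -7.93507710e+01],
       [-1.71683078e-05, -3.06511021e-01,  9.51867109e-01,
        -1.42241299e+02],
       [ 0.00000000e+00,  0.00000000e+00,  0.00000000e+00,
         1.00000000e+00]])}
```

View pics/top0.png

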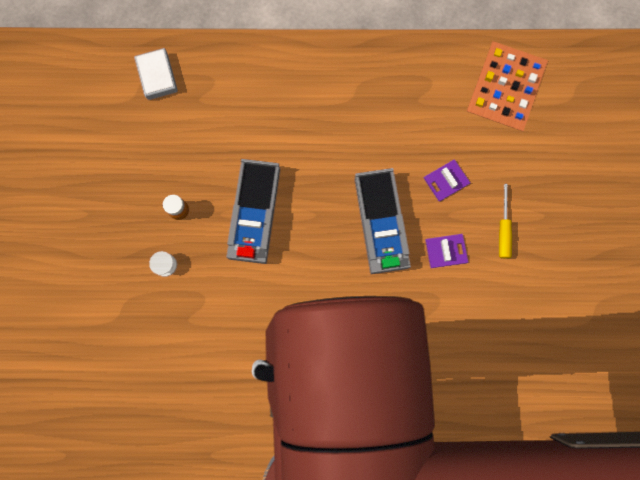

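View pics/side0.png

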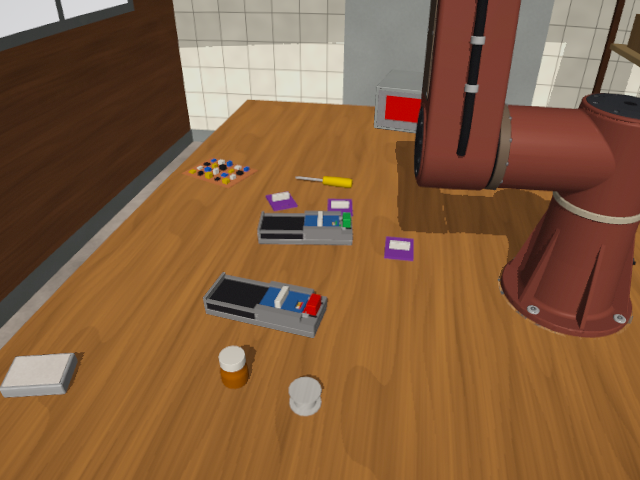

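The top view shows two boxes: green tab at (391,262) with its ledge at (378,195), and red tab at (246,252) with its ledge at (258,185). The purple pieces at (447,180) and (447,251) are decoys. The box meant is the one at (383,222), because its tab is green. I'll fit its pose and confirm it in a crop.

```bash
cat > h.py <<'E'
from plant import *
import cv2, numpy as np
from scipy.optimize import least_squares
from scipy.spatial.transform import Rotation as Rn
def cam(n):
    c=calibration(n)
    if n=="wrist":
        s=get_state(); q=s["tcp_rot"]; T=np.eye(4); T[:3,:3]=Rn.from_quat(np.r_[q[1:],q[0]]).as_matrix(); T[:3,3]=s["ee_pos"]
        M=np.linalg.inv(T@c["mount"]); R,t=M[:3,:3],M[:3,3]
    else: R,t=c["R"],c["t"]
    return R,t,c["camera_matrix"],c["D"]
def proj(c,P):
    R,t,K,D=c
    return cv2.projectPoints(np.array(P,float).reshape(-1,1,3),cv2.Rodrigues(R)[0],t,K,D)[0][:,0]
def b2w(p,P):
    P=np.array(P,float).reshape(-1,3); c,s=np.cos(p[2]),np.sin(p[2])
    return np.c_[p[0]+c*P[:,0]-s*P[:,1],p[1]+s*P[:,0]+c*P[:,1],P[:,2]]
def blob(m,roi):
    x0,y0,x1,y1=roi; k=np.zeros(m.shape,np.uint8); k[y0:y1,x0:x1]=m[y0:y1,x0:x1]
    n,l,st,ce=cv2.connectedComponentsWithStats(k); i=1+np.argmax(st[1:,4]); return ce[i],st[i,4]
E
cat > fit.py <<'E'
from h import *
ct,cs=cam("top"),cam("side")
obs=[]
for n,c,roi in (("top",ct,(345,160,420,280)),("side",cs,(250,200,362,252))):
    im=cv2.imread(f"pics/{n}0.png").astype(int); b,g,r=im[...,0],im[...,1],im[...,2]
    G=blob(((g>r+50)&(g>b+50)),roi); W=blob((im.min(2)>185),roi); K=blob((im.max(2)<35),roi)
    print(n,G,W,K)
    obs+= [(c,[-92,0,51],G[0]),(c,[-33,0,50],W[0])]
    if n=="top": obs+=[(c,[51.5,0,29.5],K[0])]
f=lambda p:np.concatenate([proj(c,b2w(p,P))[0]-o for c,P,o in obs])
s=least_squares(f,[480,-100,0]); print(s.x,s.fun.round(1))
np.save("box.npy",s.x)
im=cv2.imread("pics/top0.png"); z=6
big=cv2.resize(im[150:290,330:430],None,fx=4,fy=4,interpolation=cv2.INTER_CUBIC)
def dr(P,col):
    q=((proj(ct,b2w(s.x,P))-[330,150])*4).astype(int); cv2.polylines(big,[q],True,col,1)
dr([[-105,-40,0],[105,-40,0],[105,40,0],[-105,40,0]],(0,255,255))
dr([[-80,-40,42],[4,-40,42],[4,40,42],[-80,40,42]],(255,0,255))
dr([[4,-34,29.5],[99,-34,29.5],[99,34,29.5],[4,34,29.5]],(255,255,0))
dr([[-101,-17,53],[-83,-17,53],[-83,17,53],[-101,17,53]],(0,0,255))
dr([[-38,-22,52],[-28,-22,52],[-28,22,52],[-38,22,52]],(0,0,255))
im=cv2.imread("pics/side0.png"); b2=cv2.resize(im[195:255,250:365],None,fx=3,fy=3)
out=np.zeros((560,400+345,3),np.uint8); out[:,:400]=big; out[:180,400:]=b2
cv2.imwrite("pics/crop1.png",out)
E
python3 fit.py
```

```text
top (array([390.02285714, 261.53142857]), np.int32(175)) (array([385.29292929, 232.68686869]), np.int32(99)) (array([377.43315508, 195.65989305]), np.int32(935))
side (array([346.31192661, 219.87155963]), np.int32(109)) (array([339.57317073, 204.07317073]), np.int32(82)) (array([282.56468172, 222.88911704]), np.int32(487))
[ 5.38901626e+02 -1.16725146e+02  1.34865006e-01] [  1.8   3.6   2.    3.8   2.5   3.6   3.3  -3.3 -16.3  12.3]
```

View pics/crop1.png

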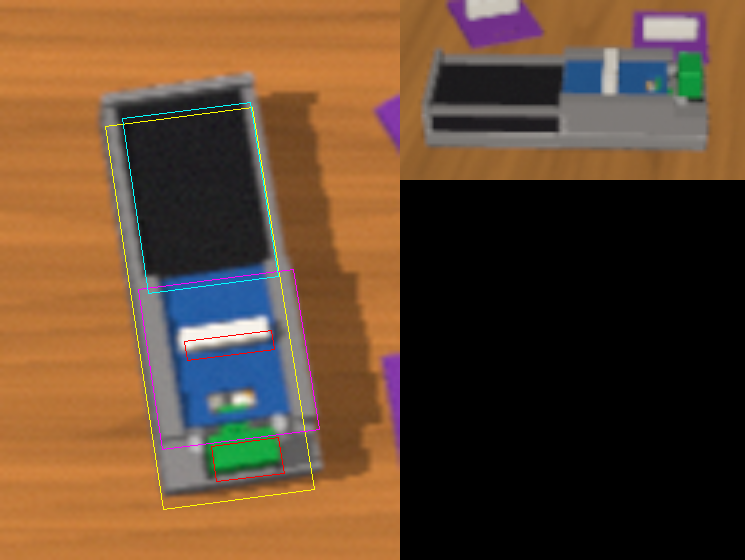

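The crop confirms the green-tab, blue-cover box (grey, tab at (391,262)). The side view's white blob locked onto the purple decoy's rib at (340,204). I'll narrow that region and refit.

```bash
sed -i 's/(250,200,362,252)/(250,208,329,252)/; s/G=blob(((g>r+50)&(g>b+50)),roi)/G=blob(((g>r+50)\&(g>b+50)),roi[:2]+(roi[2]+33,roi[3]))/' fit.py; sed -i 's/crop1/crop2/' fit.py; python3 fit.py
python3 - <<'E'
from h import *
p=np.load("box.npy")
print(b2w(p,[[-92,0,53],[-33,0,52],[51.5,0,29.5]]).round(1))
s=get_state();q=s["tcp_rot"];print(Rn.from_quat(np.r_[q[1:],q[0]]).as_matrix().round(3),s["ee_pos"])
E
```

```text
top (array([390.02285714, 261.53142857]), np.int32(175)) (array([385.29292929, 232.68686869]), np.int32(99)) (array([377.43315508, 195.65989305]), np.int32(935))
side (array([346.31192661, 219.87155963]), np.int32(109)) (array([319.05882353, 222.64705882]), np.int32(17)) (array([282.56468172, 222.88911704]), np.int32(487))
[ 5.46164617e+02 -1.10464341e+02  1.30634995e-01] [-1.6 -0.  -1.3  0.3 -0.5  0.2 -0.3 -2.1  0.5 -5.1]
[[ 454.9 -122.4   53. ]
 [ 513.4 -114.8   52. ]
 [ 597.2 -103.8   29.5]]
[[ 0.276 -0.961 -0.   ]
 [-0.961 -0.276  0.001]
 [-0.001 -0.    -1.   ]] [ 165.66666166 -576.34465998  230.57560902]
```

View pics/crop2.png

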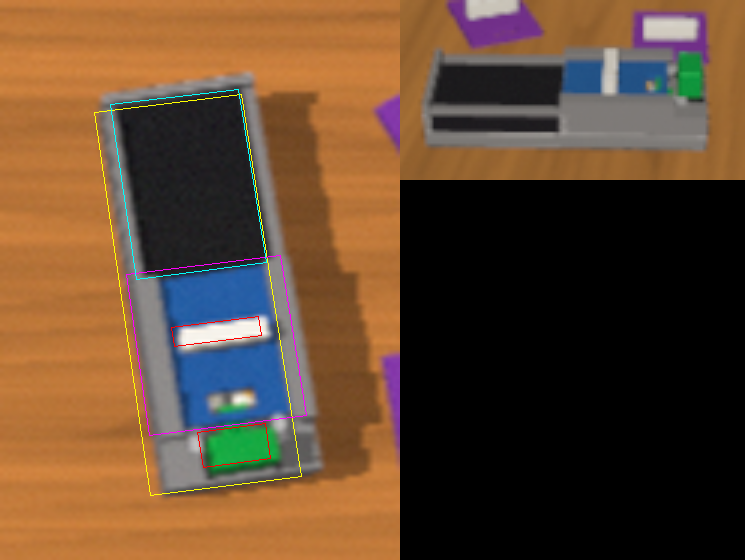

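The side rib blob was still wrong (17 px), so I'll drop that point. The box pose is good to about 5 mm, enough for a coarse approach. I'll go there with the gripper shut and measure again with the wrist camera.

Call:
carry_out([
  [-0.036,-0.04,0,0,0],
  [-0.036,-0.04,0,0,0],
  [-0.036,-0.04,0,0,0],
  [-0.036,-0.04,0,0,0],
  [-0.036,-0.04,0,0,0],
  [-0.036,-0.04,0,0,0],
  [-0.036,-0.04,0,0,0],
  [-0.036,-0.04,0,0,0],
  [-0.036,-0.04,0,0,0],
  [-0.02,-0.02,0,8.5,0],
], force=30)

```text
time: 1.35
ee_pos: [441.9, -127.6, 227.6]
tcp_rot: [-0.002, 0.749, -0.662, -0.002]
wrist_force: [-0.4, -0.8, -0.9]
opening: -0.1
```

```bash
sed -i 's/\[(c,\[-92,0,51\],G\[0\]),(c,\[-33,0,50\],W\[0\])\]/[(c,[-92,0,51],G[0])]+([(c,[-33,0,51],W[0])] if n=="top" else [])/; s/crop2/crop3/' fit.py; python3 fit.py
python3 - <<'E'
from h import *
s=get_state();q=s["tcp_rot"];print(Rn.from_quat(np.r_[q[1:],q[0]]).as_matrix().round(3),s["ee_pos"],s["opening"],s["time"])
c=cam("wrist"); im=capture("wrist")[:,:,::-1].copy(); cv2.imwrite("pics/w1raw.png",im); np.savez("w1.npz",R=c[0],t=c[1])
p=np.load("box.npy")
for P,z,col in (([[-105,-40],[105,-40],[105,40],[-105,40]],0,(0,255,255)),([[-80,-40],[4,-40],[4,40],[-80,40]],42,(255,0,255)),([[-101,-17],[-83,-17],[-83,17],[-101,17]],53,(0,0,255)),([[-38,-22],[-28,-22],[-28,22],[-38,22]],52,(0,0,255))):
    cv2.polylines(im,[proj(c,b2w(p,[a+[z] for a in P])).astype(int)],True,col,1)
cv2.imwrite("pics/w1.png",im)
E
```

```text
top (array([390.02285714, 261.53142857]), np.int32(175)) (array([385.29292929, 232.68686869]), np.int32(99)) (array([377.43315508, 195.65989305]), np.int32(935))
side (array([346.31192661, 219.87155963]), np.int32(109)) (array([319.05882353, 222.64705882]), np.int32(17)) (array([282.56468172, 222.88911704]), np.int32(487))
[ 5.46131104e+02 -1.11948202e+02  1.31503467e-01] [-0.8 -0.  -0.5  0.2  0.2  0.2 -0.2 -2.4]
[[ 0.123 -0.992 -0.001]
 [-0.992 -0.123  0.007]
 [-0.007 -0.    -1.   ]] [ 441.87259147 -127.55893997  227.6310504 ] -0.05807310721481421 1.35
```

View pics/w1.png

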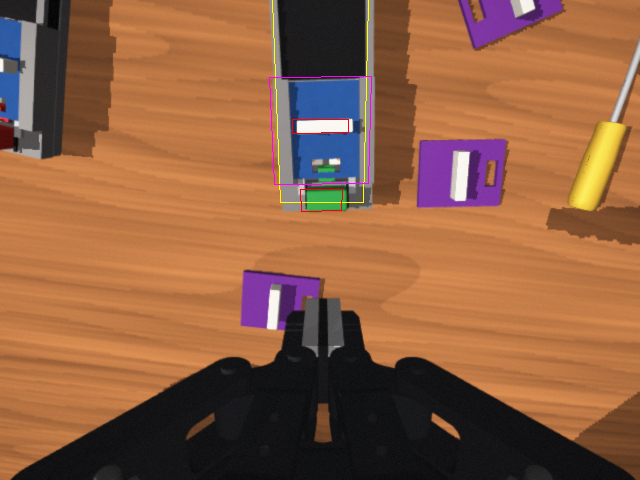

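The wrist view shows the green tab at about (325,197) and the rib at about (325,126). The overlay sits about 3 px too far left. I'll refit with the wrist data.

```bash
cat > wf.py <<'E'
from h import *
d=np.load("w1.npz"); c0=calibration("wrist"); c=(d["R"],d["t"],c0["camera_matrix"],c0["D"])
im=cv2.imread("pics/w1raw.png").astype(int); b,g,r=im[...,0],im[...,1],im[...,2]; roi=(278,60,372,215)
G=blob((g>r+50)&(g>b+50),(278,183,372,215)); W=blob(im.min(2)>170,(278,100,372,145)); K=blob(im.max(2)<45,(278,0,372,76)); 
print(G,W,K)
ys,xs=np.nonzero((im.max(2)<45)[5:70,270:380]); A=np.polyfit(ys+5,xs+270,1)
p0=np.load("box.npy")
obs=[([-92,0,53],G[0]),([-33,0,52],W[0])]
f=lambda p:np.r_[np.concatenate([proj(c,b2w(p,P))[0]-o for P,o in obs]),(p[2]-p0[2])*200]
s=least_squares(f,p0); print(s.x,s.fun.round(1)); np.save("box2.npy",s.x)
t=get_state(); q=t["tcp_rot"]; R=Rn.from_quat(np.r_[q[1:],q[0]]).as_matrix()
for P in ([-93,0,60],[-45,0,43],[51,0,43]): 
    w=b2w(s.x,P)[0]; print(P,w.round(1),"tool shift",(R.T@(w-t["ee_pos"])).round(1))
print("yaw tool",np.degrees(np.arctan2(R[1,0],R[0,0]))+90,"box",np.degrees(s.x[2]))
E
python3 wf.py
```

```text
(array([326.26642772, 199.76821983]), np.int32(837)) (array([324.44428969, 125.90947075]), np.int32(718)) (array([321.98993808,  37.17012384]), np.int32(6460))
[ 5.46895271e+02 -1.15225565e+02  1.32705263e-01] [-0.7  0.2  0.6 -0.2  0.2]
[-93, 0, 60] [ 454.7 -127.5   60. ] tool shift [  4.5 -11.7 167.6]
[-45, 0, 43] [ 502.3 -121.2   43. ] tool shift [  3.7 -59.7 184.7]
[51, 0, 43] [ 597.4 -108.5   43. ] tool shift [   1.8 -155.6  184.8]
yaw tool 6.496558812678572 box 7.603451462442922
```

Call:
carry_out([
  [0.0045,-0.0117,0.02,-1,0],
  [0,0,0.03,0,0],
  [0,0,0.03,0,0],
  [0,0,0.03,0,0],
  [0,0,0.025,0,0],
  [0,0,0.015,0,0],
  [0,0,0.008,0,0],
  [0,0,0,0,0],
  [0,0,0,0,0],
  [0,0,0,0,0],
])

```text
time: 2.65
ee_pos: [455.9, -126.5, 65.6]
tcp_rot: [-0.003, 0.753, -0.658, -0.002]
wrist_force: [-0.0, -0.7, 0.1]
opening: 0.3
```

```bash
cat > st.py <<'E'
from h import *
import sys
s=get_state();q=s["tcp_rot"];R=Rn.from_quat(np.r_[q[1:],q[0]]).as_matrix();p=np.load("box2.npy")
d=s["ee_pos"]-[p[0],p[1],0]; c,n=np.cos(p[2]),np.sin(p[2])
print("t",s["time"],"tcp in box",(c*d[0]+n*d[1]).round(1),(-n*d[0]+c*d[1]).round(1),d[2].round(1),"F",s["wrist_force"].round(1),"yaw err",np.degrees(np.arctan2(R[1,0],R[0,0])-p[2])+90,"tilt",R[:2,2].round(4))
cv2.imwrite(sys.argv[1],capture("wrist")[:,:,::-1])
E
python3 st.py pics/w2.png
```

```text
t 2.65 tcp in box -91.7 0.9 65.6 F [-0.  -0.7  0.1] yaw err 0.09286968326773604 tilt [0.0007 0.0071]
```

View pics/w2.png

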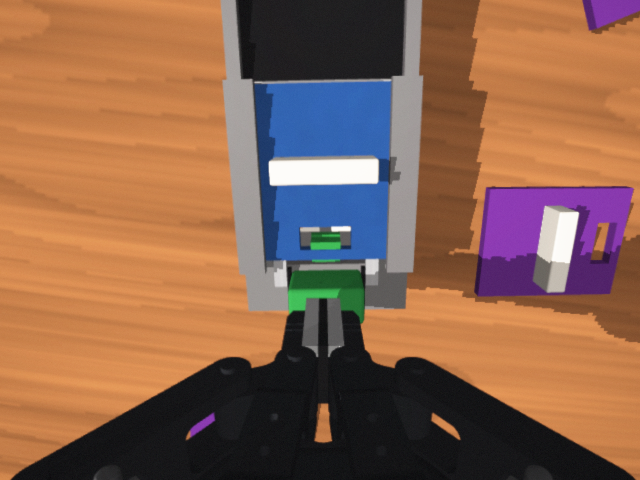

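The tip at (323,300) is lined up with the tab. Pressing down next.

Call:
carry_out([
  [0,0,0.006,0,0],
  [0,0,0.004,0,0],
  [0,0,0.003,0,0],
  [0,0,0.003,0,0],
  [0,0,0.002,0,0],
  [0,0,0.002,0,0],
  [0,0,0,0,0],
  [0,0,0,0,0],
  [0,0,0,0,0],
  [0,0,0,0,0],
])

```text
time: 3.95
ee_pos: [456.5, -126.7, 47.1]
tcp_rot: [-0.003, 0.753, -0.658, -0.001]
wrist_force: [-2.5, 1.4, 6.1]
opening: 0.1
```

Call:
carry_out([
  [0,0,0.002,0,0],
  [0,0,0.001,0,0],
  [0,0,0.001,0,0],
  [0,0,0,0,0],
  [0,0,0,0,0],
  [0,0,0,0,0],
  [0,0,0,0,0],
  [0,0,0,0,0],
  [0,0,0,0,0],
  [0,0,0,0,0],
])

```text
time: 5.2
ee_pos: [456.5, -126.7, 47.3]
tcp_rot: [-0.002, 0.753, -0.658, -0.001]
wrist_force: [-1.1, 1.0, 5.3]
opening: -0.0
```

```bash
python3 st.py pics/w3.png
```

```text
t 5.2 tcp in box -91.2 0.6 47.3 F [-1.1  1.   5.3] yaw err 0.1386300429560805 tilt [0.0017 0.0045]
```

View pics/w3.png

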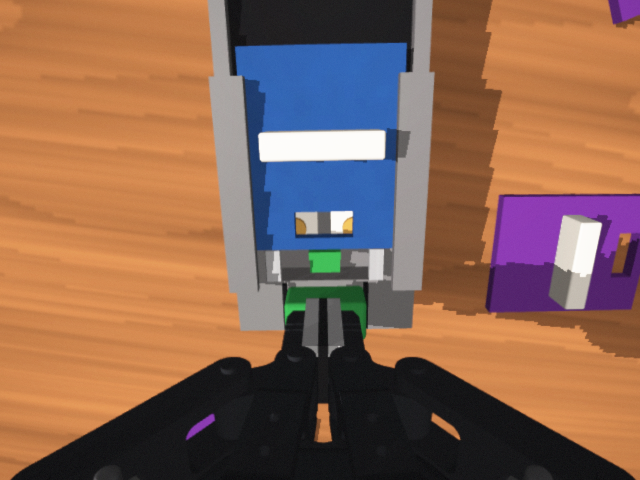

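The cover has sprung forward: the front edge is past the rails at row 44, and the catch is clear of the slot. I'll lift, go over to the space behind the rib, and lower.

Call:
carry_out([
  [0,0,-0.012,0,0],
  [0,0,-0.012,0,0],
  [0,-0.02,0,0,0],
  [0,-0.02,0,0,0],
  [0,-0.006,0,0,0],
  [0,0,0.01,0,0],
  [0,0,0.008,0,0],
  [0,0,0,0,0],
  [0,0,0,0,0],
  [0,0,0,0,0],
])

```text
time: 6.5
ee_pos: [501.8, -120.8, 55.8]
tcp_rot: [-0.002, 0.753, -0.658, -0.001]
wrist_force: [0.4, 0.4, 0.3]
opening: 0.0
```

```bash
python3 st.py pics/w4.png
```

```text
t 6.5 tcp in box -45.4 0.4 55.8 F [0.4 0.4 0.3] yaw err 0.09370178662075546 tilt [0.0015 0.0042]
```

View pics/w4.png

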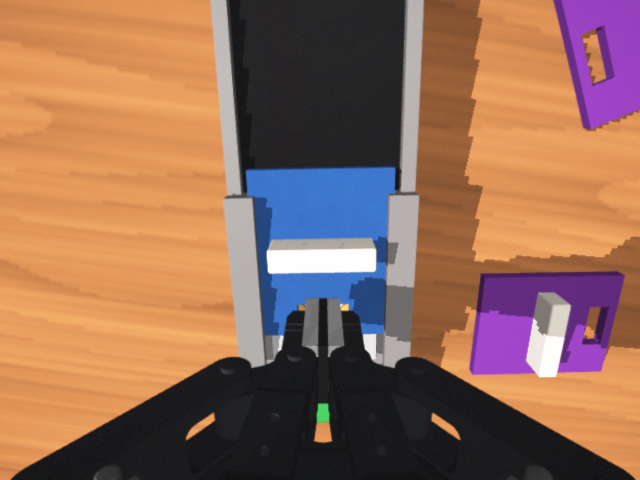

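Call:
carry_out([
  [0,0,0.007,0,0],
  [0,0,0.006,0,0],
  [0,0,0,0,0],
  [0,-0.004,0,0,0],
  [0,-0.004,0,0,0],
  [0,-0.006,0,0,0],
  [0,-0.008,0,0,0],
  [0,-0.008,0,0,0],
  [0,-0.008,0,0,0],
  [0,0,0,0,0],
])

```text
time: 7.8
ee_pos: [542.9, -115.4, 42.3]
tcp_rot: [-0.002, 0.753, -0.658, -0.0]
wrist_force: [0.5, -0.1, -0.2]
opening: 0.1
```

```bash
python3 st.py pics/w5.png
```

```text
t 7.8 tcp in box -4.0 0.4 42.3 F [ 0.5 -0.1 -0.2] yaw err 0.10658520663891125 tilt [0.0022 0.0038]
```

View pics/w5.png

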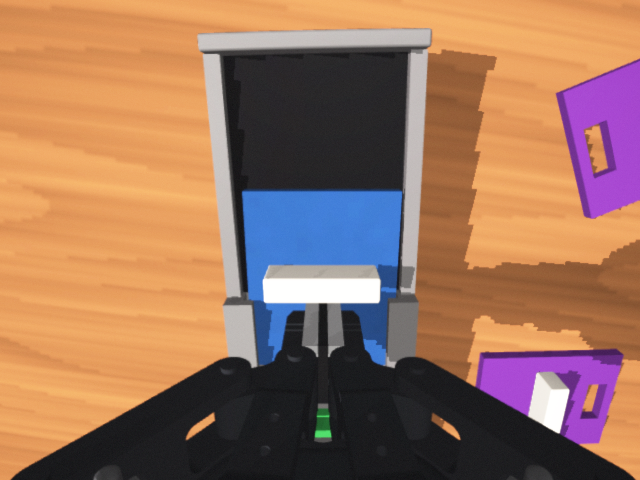

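The tip is against the rib, which spans columns 263–380 on row ~285. The cover is straight, with its front edge at row 190. Pushing about 40 mm more.

Call:
carry_out([
  [0,-0.004,0,0,0],
  [0,-0.006,0,0,0],
  [0,-0.006,0,0,0],
  [0,-0.006,0,0,0],
  [0,-0.006,0,0,0],
  [0,-0.005,0,0,0],
  [0,-0.004,0,0,0],
  [0,-0.003,0,0,0],
  [0,0,0,0,0],
  [0,0,0,0,0],
])

```text
time: 9.1
ee_pos: [584.8, -109.7, 42.3]
tcp_rot: [-0.002, 0.753, -0.658, -0.001]
wrist_force: [0.0, -0.7, -0.6]
opening: 0.3
```

```bash
python3 st.py pics/w6.png
cat > cov.py <<'E'
from h import *
import sys
# blue plate front edge & rib top in box coords from the wrist picture taken at the present pose
c=cam("wrist"); p=np.load("box2.npy"); im=cv2.imread(sys.argv[1]).astype(int); b,r=im[...,0],im[...,2]
m=(b>r+60)&(b>110)&(im[...,1]>r+20)
cols=[270,300,322,345,372]; rows=[np.nonzero(m[:,k])[0][:1] for k in cols]
for k,ro in zip(cols,rows):
    if len(ro):
        s=least_squares(lambda u:proj(c,b2w(p,[u[0],u[1],36]))[0]-[k,ro[0]],[90,0]); print(k,ro[0],"front edge box xy",s.x.round(1),"-> cover x",(s.x[0]-39).round(1))
row=int(np.median([q[0] for q in rows if len(q)]))+15
xs=np.nonzero(m[row,200:440])[0]+200
e=[least_squares(lambda u:proj(c,b2w(p,[u[0],u[1],36]))[0]-[k,row],[80,0]).x[1] for k in (xs[0],xs[-1])]; print("edges y",e,"mid",np.mean(e))
E
python3 cov.py pics/w6.png
```

```text
t 9.1 tcp in box 38.3 0.5 42.3 F [ 0.  -0.7 -0.6] yaw err 0.09117515783776753 tilt [0.0017 0.0039]
270 191 front edge box xy [90.3 20.6] -> cover x 51.3
300 191 front edge box xy [90.4  9.1] -> cover x 51.4
322 191 front edge box xy [90.4  0.6] -> cover x 51.4
345 191 front edge box xy [90.4 -8.2] -> cover x 51.4
372 191 front edge box xy [ 90.4 -18.6] -> cover x 51.4
edges y [np.float64(31.383919143250754), np.float64(-30.157679351035895)] mid 0.6131198961074293
```

View pics/w6.png

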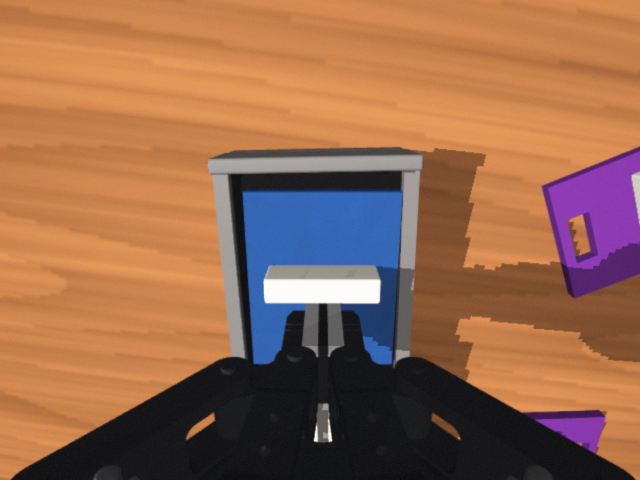

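The cover is at x ≈ 51 mm, mid-range, with y ≈ 0.6. I'll back away from the rib, lift clear, and check.

Call:
carry_out([
  [0,0.006,0,0,0],
  [0,0.004,0,0,0],
  [0,0,-0.015,0,0],
  [0,0,-0.03,0,0],
  [0,0,-0.03,0,0],
  [0,0,-0.03,0,0],
  [0,0.02,-0.03,0,0],
  [0,0.02,-0.02,0,0],
  [0,0,0,0,0],
  [0,0,0,0,0],
])

```text
time: 10.4
ee_pos: [533.8, -117.6, 209.3]
tcp_rot: [-0.003, 0.753, -0.658, 0.003]
wrist_force: [-0.1, 0.7, -1.3]
opening: 0.3
```

```bash
python3 st.py pics/w7.png; python3 cov.py pics/w7.png
python3 - <<'E'
from h import *
a=cv2.imread("pics/side0.png"); b=capture("side")[:,:,::-1].copy()
cv2.imwrite("pics/fin.png",np.vstack([np.hstack([cv2.resize(b[150:430,190:420],None,fx=1.6,fy=1.6)]+[cv2.resize(cv2.imread("pics/w7.png"),(420,448))])]))
E
```

```text
t 10.4 tcp in box -13.3 -0.6 209.3 F [-0.1  0.7 -1.3] yaw err 0.05494925060624212 tilt [0.0078 0.0012]
300 86 front edge box xy [90.  16.5] -> cover x 51.0
322 86 front edge box xy [90.  -0.2] -> cover x 51.0
345 86 front edge box xy [ 90.1 -17.7] -> cover x 51.1
edges y [np.float64(31.198502821150456), np.float64(-30.16504854803714)] mid 0.516727136556657
```

View pics/fin.png

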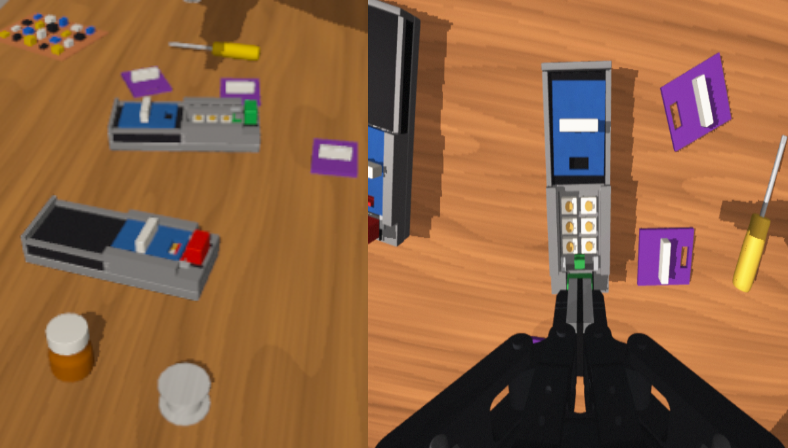

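The cover lies flat on the ledge and the terminals are exposed. The green tab is up, the red box is shut, the bystanders look unmoved, and the arm is clear. Handing in.

```bash
python3 -c "
from plant import *
print(finish_job())"
```

```text
the job is handed in; nothing more can be done
None
```

The green-tab box is open: I pressed its tab until the cover sprang free, then pushed the cover by its rib onto the black ledge with the gripper shut. I handed the job in at about 10.4 s.

- **Cover:** the last wrist picture puts it at x ≈ 51 mm, y ≈ 0.5 mm in the box frame, straight. It looks flat in the final side view; I did not measure its tilt.
- **Tabs and other things:** the last pictures show the green tab up, the red-tab box shut, and the spool, jar and screwdriver looking unmoved. I judged these by eye rather than measuring them.
- **Forces and contact:** wrist force readings, taken between moves, were about 6 N while pressing the tab and under 1 N after each push. The gripper was about 165 mm clear of the ledge at the end.
- **What failed or disagreed:**
  - The first pose fit was wrong because its side-view white blob was a purple decoy's rib. The second was also unreliable there, so I dropped that point.
  - The wrist camera then moved the box by about 3 mm in y.
  - The second press did not go any deeper, stopping at about 47 mm, roughly 6 mm of tab travel by height. The picture taken after it showed the cover released.

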